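# Close the hinged clamp ring on a vacuum filter and tighten its cam latch

### The arm

A 6-joint arm with a two-finger parallel gripper is mounted at the origin on the work surface. World frame = base frame: x ahead of the robot, y to its left, z up, the work surface at z = 0. Lengths are in m, angles in rad, forces in N, time in s.
With the tool pointing down it reaches from about 0.3 to 0.95 m from the base axis. Payload 3.1 kg.
Tool frame: the origin (TCP) lies midway between the tips of the shut fingers; the grasp point (between the pads) lies 19 mm behind it (tcp_to_grasp is the distance from the TCP to the grasp point, in m); x points along the fingers, y is the direction in which the jaws open and shut, and the axes are right-handed (so a half turn about x gives the same grasp; the last joint's range is limited). The gripper opens to 85 mm and grips with 20 to 120 N. Pads are 22 mm wide; open, the fingers measure 114 mm over their backs; the gripper's body (76 mm by 85 mm) begins 54 mm behind the grasp point. The pads swing forward as they close: fully open they stand 13 mm farther back than shut.
Start: joints at [-1.194, 0.308, 1.634, -0, 1.2, -0.07], TCP at [0.27, -0.564, 0.231] pointing down, gripper open.
Joint ranges: [-3.06, 3.06], [-0.79, 1.96], [0.05, 2.63], [-1.19, 4.34], [0.05, 2.64], [-2.94, 2.94]. Speed limits (rad/s): [2.79, 2.79, 3.14, 3.14, 3.14, 3.14].

### API

Orientations are given as a unit quaternion [w, x, y, z].
In Python, from cell import get_obs, snapshot, camera_params, sign_off, search_frame, tcp_to_grasp gives the robot as it stands.
- The arm moves only by the tool send_rows, never from a script. Its argument "commands" is a list of rows, each an object of numbers: "fingers": the opening, from 0 (shut) to 1 (fully open); "x", "y", "z": the shift along the tool's x, y, z in mm; "twist": the turn about the tool's x in degrees. A call has 1 to 5 rows; each row is the pose to reach, as a shift and turn from the pose commanded when the call began, along the tool's axes at that moment; what a row does not reach only later rows make up. A row lasts 1/12 s, in which the tool goes at most 41.7 mm and 7.16 degrees, less where a joint would pass 70% of its speed; a pose out of reach is approached as far as the arm can. A call with a gripper value outside its range is refused whole. The fingers move at their own pace and stop on an object; "grip_force" is the grip in N (left out, the last holds). Time passes only in rows, so rows that repeat a pose let the fingers close. It gives the time, the measured TCP pose, the force and the opening at its end, in the units of the state.
- get_obs(): the state, without advancing time (a new reading comes with each control period).
- snapshot(name): name is "scene" or "top" or "wrist"; returns the picture (384x512x3 uint8, blue, green, red); there is no depth.
- camera_params(name): a dict with "vfov" (degrees; the focal length in pixels is half the picture's height over the tangent of half this angle, whatever the lens; pixels are square), "cx", "cy" (the principal point, pixels), "eye" and "rotation" of the camera in the world. Camera axes: x right, y up, looking along -z (the intrinsics and any distortion apply to the point x, -y, -z); pixel columns grow to the right and rows downward; lengths in m; the calibration is good to about 2 mm. A picture is of the moment at which its call begins: read the wrist's pose just before it. camera_params takes no time and is no camera call; for the wrist camera it gives the pose at the moment of the call.
- sign_off(): hands the job in, once; it reports no verdict.
Trained networks look in the newest picture that a camera, given by its name, has taken for a name from the list of things; names that differ only in an ending like _2 or _b are one class to them, and where a whole thing is asked for, a point or a joint stands for the part that bears it (a point fixed in the world has none). Each returns a list of dicts, best first, with "score" (0 to 1); they miss things now and then, are a little off and sometimes report something else, mostly with a low value. They report only what shows in the picture. A call takes as long as a camera call. They do not tell look-alikes from the thing itself.
- search_frame(camera, label): "location" ([column, row] as shares, 0 to 1, of the picture: columns of its width, rows of its height, amid what is visible of it).
The state is a dict: "t": time; "joints": joint angles; "joint_velocities": joint speeds; "joint_torque": joint torques, N m; "tool_pos": TCP position; "tcp_rot": TCP orientation; "force": force on the tool from outside, world axes, zero at the start; "torque": the same for the moment, N m; "finger_gap": opening from 0.0 (shut) to 1.0 (fully open).
Only numpy, scipy, OpenCV 4.12 (cv2) and the standard library are available. Lean on these libraries where they do the work, as an engineer would, in place of code of your own. Each camera call takes 0.05 s, during which the arm holds its last target.

### The job

The small vacuum filter is standing loose on its port: swing the blue hinged half-ring in around the two flanges until it seats and the filter is centred on the port, then swing the red latch lever in so that its hook catches the ring's brass pin, and go on until the clamp is properly tight, about 13 N of steady push at the lever's yellow post. Stop there: under 11 N is loose, and over 15 N crushes the seal. Let go, and leave the things lying around the port where they are.

Things in the scene. Friction and masses are not known exactly. Their poses are not given: they have to be found in the camera images.
- port: fixed vacuum port: aluminium foot plate 130 x 130 x 22 mm, a steel pipe ending in a flange (64 mm diameter, upper face 90 mm above the table), and on its +x side the fixed half of a blue clamp ring (outer radius 48 mm, top 105 mm above the table). Origin on the pipe axis at table height; z up; -x is the open side from which the hinged half comes.
- port_centre (a point): centre of the port flange's upper face, 90 mm above the table; axes as the port's.
- cap: loose vacuum filter housing (0.3 kg): steel flange 64 mm diameter, 8 mm thick, with a white body of 46 mm diameter above it, 48 mm tall in all. It stands on the port flange, off centre by some millimetres towards the port's -x side. Origin: centre of its underside.
- cap_centre (a point): centre of the filter's flange, 4 mm above its underside.
- ring_angle (a joint): angle (rad) of the hinged half of the clamp ring about its upright pin: 0 = closed, grows as it opens, clockwise seen from above; starts 0.8 to 1.25. A stiff hinge: it stays where left and takes about 2 N at its post to swing. It stops firmly at about 0 when the filter is seated between the pads; about 5 N at the post pushes it home.
- ring_hinge (a point): axis of the ring's hinge pin, fixed on the port, 54 mm to the +y side of the pipe axis; 107 mm above the table; axes as the port's.
- ring_post (a point): yellow slippery upright post (14 mm diameter, from 94 to 150 mm above the table; this point on its axis 130 mm above the table) on the outside of the hinged half, 95 mm from the hinge axis. Push it round the hinge, counter-clockwise seen from above, from its outer side, to close the ring.
- ring_half: the blue hinged half of the clamp ring (24 mm tall, outer radius 48 mm), with two black pads inside that press on the filter's flange. Origin on the hinge axis at table height.
- lever (a joint): angle (rad) of the red latch lever: 2.3 = wide open, 0 = end of travel; starts at 2.1 to 2.25; swing it clockwise seen from above to close. It stays where left. Its hook meets the pin below about 1.5. Tight lies somewhere between 0.1 and 1.3: this differs each time and can only be felt. A stiff pivot: about 9 N at the post swings it free; then the push rises by about 0.2 N per mm of the post's travel.
- lever_pivot (a point): axis of the lever's upright pivot, on the port's -y side; 107 mm above the table. The lever's steel hook is a spiral cam round this axis, which passes outside the brass pin (8 mm diameter) on the free end of the hinged half-ring and draws it in against a spring.
- lever_post (a point): yellow slippery upright post (14 mm diameter, from 104 to 150 mm above the table; this point on its axis 130 mm above the table) at the end of the lever, 90 mm from the pivot. The 13 N are measured here, square to the lever.
- stop_box: loose yellow box with a red mushroom button, 70 x 70 x 67 mm, origin at the centre of its underside. Leave it alone.
- carton: small loose cardboard carton 100 x 80 x 70 mm, origin at the centre of its underside. Leave it alone.
- spare_ring: loose aluminium ring, 64 mm diameter, 12 mm tall, origin at the centre of its underside. Leave it alone.
Mind the look-alikes: they are no part of the job. Of the things like the cap, leave any that is green or purple; of the rest the larger one is meant.

How it is judged:
By the outcome, as a careful person would: the job done as asked, in the order asked, and still so for the second after the job is handed in, with the robot touching nothing.
It also fails if it takes over 72 s, if anything falls off the work surface, if the arm or the gripper's body presses on something with over 40 N, if the wrist force passes 120 N, or if a joint passes its speed limit or range.

## Working session

There is one attempt and no reset: what is moved stays moved. The work goes in short steps, Python scripts to look and compute and a tool call to move; the robot and the scene stay as the last step left them, time stands still between calls to the robot, and variables do not carry over. Pictures are saved under pics/ and viewed, and the job is handed in when it is done.

Besides the shell and the picture viewer there is one more tool, called as name([rows], argument=value, ...), one row to a line, values as JSON. send_rows: Moves the arm, as the interface text tells. Its arguments: {"type":"object","properties":{"commands":{"type":"array"},"grip_force":{"type":"number"}},"required":["commands"]}

```bash
ls; mkdir -p pics; python3 - <<'E'
from cell import *
import cv2
o=get_obs();print(o)
for n in("scene","top","wrist"):
    print(n,camera_params(n)); cv2.imwrite(f"pics/{n}0.png",snapshot(n))
    for l in("port","cap","ring_post","lever_post","lever_pivot","ring_hinge","ring_half","stop_box","carton","spare_ring"):
        try: print(l,[( [round(r['location'][0]*512),round(r['location'][1]*384)],round(r['score'],2)) for r in search_frame(n,l)] if n!="wrist" else '')
        except Exception as e: print(l,e)
E
```

```text
pics
{'t': 0.0, 'joints': array([-1.19370429e+00,  3.09034755e-01,  1.63521404e+00, -1.88206159e-05,
        1.19970125e+00, -6.97009335e-02]), 'joint_velocities': array([ 0.00024514, -0.00027686, -0.00077265, -0.00098597,  0.00131377,
       -0.00015702]), 'joint_torque': array([-1.83906290e-03, -4.15258813e+01, -2.76664889e+01, -2.63527745e-04,
        1.01881858e-02, -3.42233386e-05]), 'tool_pos': array([ 0.26970729, -0.56288074,  0.23001547]), 'tcp_rot': array([-0.15583411, -0.68940087, -0.15747949,  0.68966831]), 'force': array([ 0.28865351, -0.04151159, -0.17677199]), 'torque': array([ 0.01840509, -0.00180102, -0.03459582]), 'finger_gap': 1.0038744418719283}
scene {'vfov': 49.166044875158136, 'cx': 253.7904382833813, 'cy': 194.8638017087404, 'eye': array([ 0.9750514 , -0.34053116,  0.90810699]), 'rotation': array([0.87083511, 0.26939981, 0.12265438, 0.39246129])}
port [([270, 195], 0.87)]
cap [([278, 264], 0.88), ([262, 173], 0.83), ([226, 164], 0.64), ([259, 146], 0.45)]
ring_post [([267, 151], 0.62), ([270, 195], 0.26)]
lever_post [([241, 205], 0.67)]
lever_pivot [([243, 203]
[... 400 characters left out ...]
0885424])}
port [([238, 224], 0.56)]
cap [([209, 264], 0.76), ([284, 159], 0.66), ([248, 275], 0.57), ([244, 210], 0.55)]
ring_post [([217, 233], 0.95)]
lever_post [([284, 199], 0.74)]
lever_pivot [([283, 203], 0.85)]
ring_hinge [([235, 223], 0.65), ([236, 145], 0.47)]
ring_half [([220, 233], 0.66)]
stop_box [([315, 250], 0.98)]
carton [([237, 140], 0.98)]
spare_ring [([167, 197], 0.8)]
wrist {'vfov': 66.84201146274509, 'cx': 250.90755938862827, 'cy': 192.611782141611, 'eye': array([ 0.33456551, -0.53227527,  0.37365093]), 'rotation': array([ 0.83798378, -0.11830907,  0.07478801, -0.52743995])}
port 
cap 
ring_post 
lever_post 
lever_pivot 
ring_hinge 
ring_half 
stop_box 
carton 
spare_ring
```

```bash
python3 - <<'E'
import cv2
a=cv2.imread('pics/scene0.png');b=cv2.imread('pics/top0.png')
cv2.imwrite('pics/s1.png',cv2.resize(a[110:310,130:390],None,fx=3,fy=3,interpolation=cv2.INTER_CUBIC))
cv2.imwrite('pics/t1.png',cv2.resize(b[110:310,130:390],None,fx=3,fy=3,interpolation=cv2.INTER_CUBIC))
E
```

```text
(no output)
```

View pics/s1.png

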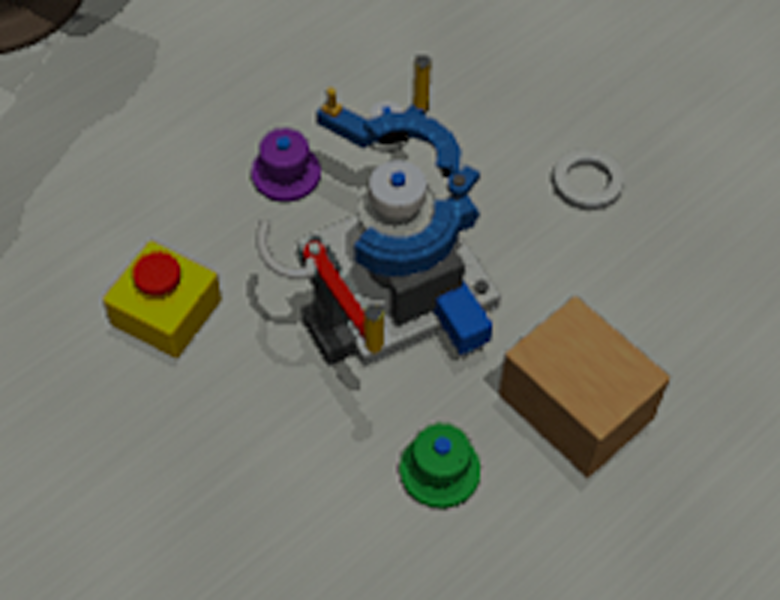

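View pics/t1.png

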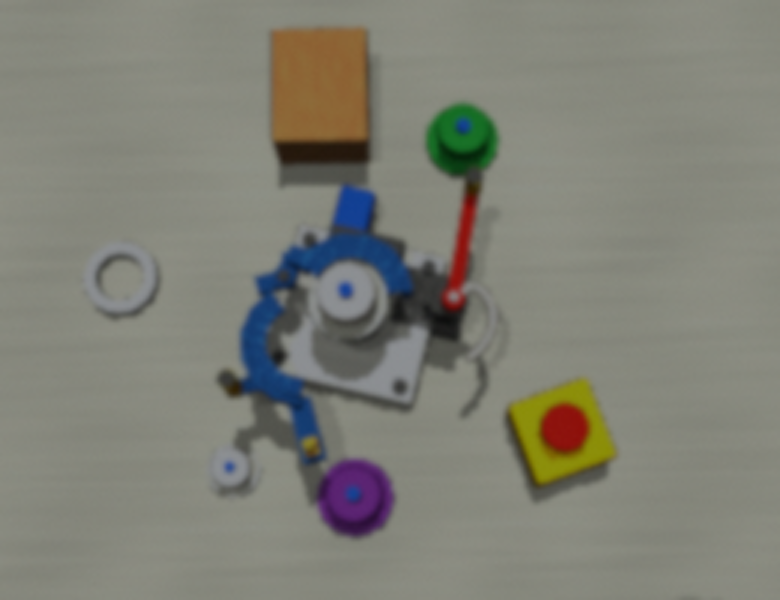

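```bash
cat > h.py <<'E'
from cell import *
import numpy as np,cv2
from scipy.spatial.transform import Rotation as R
def rot(q): return R.from_quat([q[1],q[2],q[3],q[0]]).as_matrix()
def ray(cam,px,P=None):
    p=P or camera_params(cam); f=192/np.tan(np.radians(p['vfov']/2))
    d=np.array([(px[0]-p['cx'])/f,-(px[1]-p['cy'])/f,-1]); return np.array(p['eye']),rot(p['rotation'])@d
def atz(cam,px,z,P=None):
    e,d=ray(cam,px,P); return e+d*(z-e[2])/d[2]
def tri(pairs):
    A=0;b=0
    for e,d in pairs:
        d=d/np.linalg.norm(d);M=np.eye(3)-np.outer(d,d);A=A+M;b=b+M@e
    return np.linalg.solve(A,b)
E
python3 - <<'E'
from h import *
c=lambda p:(p[0]/3+130-.33,p[1]/3+110-.33)
np.set_printoptions(precision=4,suppress=True)
for n,s,t,z in [("rpost",(422,61),(225,377),.15),("lpost",(374,313),(474,174),.15),("pivot",(314,246),(453,297),.12),("hinge",(461,180),(290,264),.119),("pin",(331,95),(311,443),.12),("cap",(398,179),(346,290),.14),("green",(442,446),(463,126),.045),("purple",(284,143),(354,494),.045),("small",(380,125),(230,467),.04)]:
    s=c(s);t=c(t);print(n,atz("scene",s,z)[:2],atz("top",t,z)[:2],tri([ray("scene",s),ray("top",t)]))
for p in [(412,405),(308,230)]: print(atz("top",c(p),.022))
E
```

```text
rpost [0.4668 0.1601] [0.4698 0.1629] [0.4685 0.161  0.1514]
lpost [ 0.622  -0.0295] [ 0.6234 -0.0268] [ 0.6226 -0.0281  0.1498]
pivot [ 0.5327 -0.0116] [ 0.5335 -0.0092] [ 0.533  -0.0103  0.1194]
hinge [0.5605 0.1169] [0.5623 0.117 ] [0.5616 0.1164 0.1207]
pin [0.4247 0.0973] [0.4228 0.101 ] [0.4226 0.1003 0.1164]
cap [0.5386 0.069 ] [0.5364 0.0727] [0.5367 0.072  0.136 ]
green [ 0.6953 -0.0261] [ 0.6965 -0.0235] [ 0.6958 -0.0247  0.0447]
purple [0.3877 0.0712] [0.3895 0.0719] [0.389  0.0712 0.0464]
small [0.4254 0.1515] [0.4132 0.172 ] [0.4125 0.1702 0.016 ]
[0.4631 0.0241 0.022 ]
[0.614  0.1098 0.022 ]
```

```bash
python3 - <<'E'
from h import *
np.set_printoptions(precision=4,suppress=True)
o=get_obs();M=rot(o['tcp_rot']);print(M, o['tool_pos'],tcp_to_grasp)
p=camera_params("wrist");W=rot(p['rotation']);print(W,M.T@(p['eye']-o['tool_pos']), M.T@W)
E
```

```text
[[-0.      0.4321 -0.9018]
 [-0.     -0.9018 -0.4321]
 [-1.      0.      0.    ]] [ 0.27   -0.5637  0.2313] 0.0187
[[ 0.4324  0.8663  0.2501]
 [-0.9017  0.4156  0.1194]
 [-0.0005 -0.2772  0.9608]] [-0.1424 -0.0004 -0.0718] [[ 0.0006  0.2771 -0.9608]
 [ 1.     -0.0005  0.0005]
 [-0.0004 -0.9608 -0.2771]]
```

send_rows([
  {"fingers": 0,"x": -20,"y": -155,"z": -138},
  {"fingers": 0,"x": -20,"y": -155,"z": -138},
  {"fingers": 0,"x": -20,"y": -155,"z": -138},
  {"fingers": 0,"x": -20,"y": -155,"z": -138},
  {"fingers": 0,"x": -20,"y": -155,"z": -138},
])

```text
invalid input at $.commands[0]: expected keys fingers, x, y, z, twist
```

send_rows([
  {"fingers": 0,"x": 0,"y": -155,"z": -138},
  {"fingers": 0,"x": 0,"y": -155,"z": -138},
  {"fingers": 0,"x": 0,"y": -155,"z": -138},
  {"fingers": 0,"x": 0,"y": -155,"z": -138},
  {"fingers": 0,"x": 0,"y": -155,"z": -138},
])

```text
invalid input at $.commands[0]: expected keys fingers, x, y, z, twist
```

send_rows([
  {"fingers": 0,"x": 0,"y": -155,"z": -138},
  {"fingers": 0,"x": 0,"y": -155,"z": -138},
  {"fingers": 0,"x": 0,"y": -155,"z": -138},
  {"fingers": 0,"x": 0,"y": -155,"z": -138},
  {"fingers": 0,"x": 0,"y": -155,"z": -138},
])

```text
invalid input at $.commands[0]: expected keys fingers, x, y, z, twist
```

send_rows([
  {"fingers": 0,"x": -20,"y": -155,"z": -138,"twist": 0},
  {"fingers": 0,"x": -20,"y": -155,"z": -138,"twist": 0},
  {"fingers": 0,"x": -20,"y": -155,"z": -138,"twist": 0},
  {"fingers": 0,"x": -20,"y": -155,"z": -138,"twist": 0},
  {"fingers": 0,"x": -20,"y": -155,"z": -138,"twist": 0},
])

```text
t: 1.57
tool_pos: [0.3276, -0.3627, 0.2514]
tcp_rot: [0.156, 0.69, 0.156, -0.69]
force: [1.2, 0.3, 0.1]
finger_gap: 0.299
```

send_rows([
  {"fingers": 0,"x": 0,"y": -155,"z": -138,"twist": 0},
  {"fingers": 0,"x": 0,"y": -155,"z": -138,"twist": 0},
  {"fingers": 0,"x": 0,"y": -155,"z": -138,"twist": 0},
  {"fingers": 0,"x": 0,"y": -155,"z": -138,"twist": 0},
  {"fingers": 0,"x": 0,"y": -155,"z": -138,"twist": 0},
])

```text
t: 1.98
tool_pos: [0.3851, -0.1631, 0.2517]
tcp_rot: [0.157, 0.69, 0.156, -0.689]
force: [0.8, 0.9, 0.1]
finger_gap: 0.002
```

send_rows([
  {"fingers": 0,"x": 0,"y": -155,"z": -138,"twist": 0},
  {"fingers": 0,"x": 0,"y": -155,"z": -138,"twist": 0},
  {"fingers": 0,"x": 0,"y": -155,"z": -138,"twist": 0},
  {"fingers": 0,"x": 0,"y": -155,"z": -138,"twist": 0},
  {"fingers": 0,"x": 0,"y": -155,"z": -138,"twist": 0},
])

```text
t: 2.4
tool_pos: [0.4427, 0.0366, 0.2518]
tcp_rot: [0.157, 0.69, 0.157, -0.689]
force: [0.7, -1.0, -0.5]
finger_gap: -0.003
```

send_rows([
  {"fingers": 0,"x": 0,"y": -128,"z": -113,"twist": 35},
  {"fingers": 0,"x": 0,"y": -128,"z": -113,"twist": 35},
  {"fingers": 0,"x": 0,"y": -128,"z": -113,"twist": 35},
  {"fingers": 0,"x": 0,"y": -128,"z": -113,"twist": 35},
  {"fingers": 0,"x": 0,"y": -128,"z": -113,"twist": 35},
])

```text
t: 2.82
tool_pos: [0.4898, 0.2024, 0.2516]
tcp_rot: [-0.046, 0.706, -0.044, -0.705]
force: [-0.4, -0.4, 0.7]
finger_gap: -0.001
```

send_rows([
  {"fingers": 0,"x": 0,"y": 0,"z": 0,"twist": 14},
  {"fingers": 0,"x": 0,"y": 0,"z": 0,"twist": 14},
  {"fingers": 0,"x": 0,"y": 0,"z": 0,"twist": 14},
])

```text
t: 3.07
tool_pos: [0.4889, 0.1994, 0.2511]
tcp_rot: [0.13, -0.695, 0.13, 0.695]
force: [-0.1, 0.0, 0.0]
finger_gap: -0.002
```

```bash
python3 - <<'E'
from h import *
np.set_printoptions(precision=4,suppress=True)
o=get_obs();print(o['t'],o['tool_pos'],rot(o['tcp_rot']),o['joints'],o['force'])
import pickle
pickle.dump(camera_params("wrist"),open("w1.pkl","wb"))
i=snapshot("wrist");cv2.imwrite('pics/w1.png',cv2.resize(i,None,fx=1.5,fy=1.5,interpolation=cv2.INTER_CUBIC))
E
```

```text
3.0667 [0.4889 0.1994 0.2511] [[-0.0002 -0.3606 -0.9327]
 [-0.0001 -0.9327  0.3606]
 [-1.      0.0002  0.0002]] [ 0.3048  0.1021  1.8405 -0.      1.1993  2.2445] [-0.1251  0.0318  0.0462]
```

View pics/w1.png

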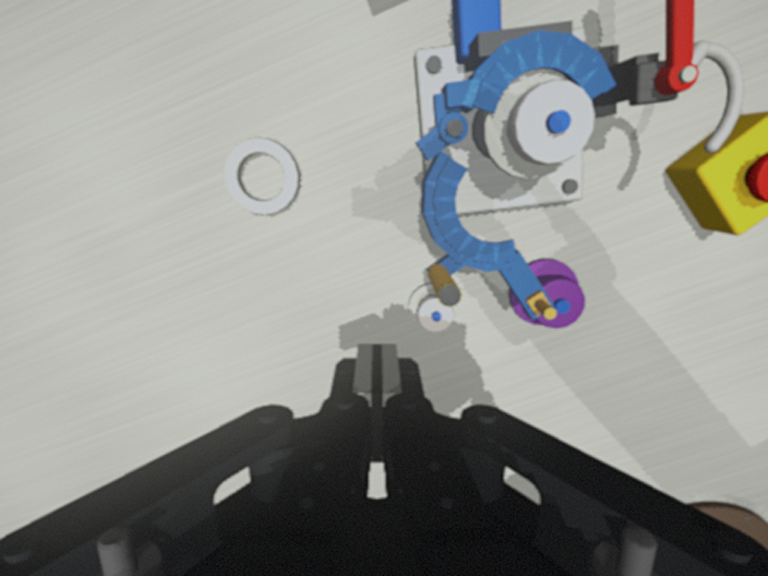

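```bash
python3 - <<'E'
from h import *
import pickle
np.set_printoptions(precision=4,suppress=True)
P=pickle.load(open("w1.pkl","rb"))
for n,p,z in [("hinge",(454,127),.119),("rpost",(449,296),.15),("pin",(549,313),.118),("piv",(688,75),.119),("cap",(559,121),.139),("c1",(581,198),.022),("c2",(417,50),.022),("c3",(433,214),.022),("tip",(377,350),.26)]:
    print(n,atz("wrist",(p[0]/1.5-.2,p[1]/1.5-.2),z,P))
E
```

```text
hinge [0.5583 0.1251 0.119 ]
rpost [0.471  0.1626 0.15  ]
pin [0.4246 0.1024 0.118 ]
piv [ 0.5367 -0.0089  0.119 ]
cap [0.5404 0.0743 0.139 ]
c1 [0.4681 0.026  0.022 ]
c2 [0.6221 0.1164 0.022 ]
c3 [0.5001 0.1457 0.022 ]
tip [0.5001 0.1964 0.26  ]
```

send_rows([
  {"fingers": 0,"x": 40,"y": 0,"z": 4,"twist": 0},
  {"fingers": 0,"x": 80,"y": 0,"z": 4,"twist": 0},
  {"fingers": 0,"x": 115,"y": 0,"z": 4,"twist": 0},
  {"fingers": 0,"x": 130,"y": 0,"z": 4,"twist": 0},
  {"fingers": 0,"x": 130,"y": 0,"z": 4,"twist": 0},
])

```text
t: 3.53
tool_pos: [0.4812, 0.1983, 0.1167]
tcp_rot: [0.127, -0.692, 0.131, 0.698]
force: [-0.2, 0.4, -0.1]
finger_gap: -0.001
```

send_rows([
  {"fingers": 0,"x": 0,"y": 5,"z": 0,"twist": 0},
  {"fingers": 0,"x": 0,"y": 10,"z": 0,"twist": 0},
  {"fingers": 0,"x": 0,"y": 14,"z": 0,"twist": 0},
  {"fingers": 0,"x": 0,"y": 18,"z": 0,"twist": 0},
  {"fingers": 0,"x": 0,"y": 22,"z": 0,"twist": 0},
])

```text
t: 3.95
tool_pos: [0.4785, 0.1795, 0.1229]
tcp_rot: [-0.13, 0.696, -0.129, -0.694]
force: [-0.2, 0.9, -0.4]
finger_gap: -0.006
```

send_rows([
  {"fingers": 0,"x": 0,"y": 5,"z": 1,"twist": -3},
  {"fingers": 0,"x": 0,"y": 9,"z": 1,"twist": -6},
  {"fingers": 0,"x": 0,"y": 14,"z": 2,"twist": -9},
  {"fingers": 0,"x": 0,"y": 19,"z": 2,"twist": -11.5},
  {"fingers": 0,"x": 0,"y": 19,"z": 2,"twist": -11.5},
])

```text
t: 4.37
tool_pos: [0.4687, 0.162, 0.1221]
tcp_rot: [-0.059, 0.705, -0.059, -0.704]
force: [0.3, 0.1, -0.1]
finger_gap: -0.001
```

```bash
cat > look.py <<'E'
from h import *
import sys
np.set_printoptions(precision=4,suppress=True)
H=np.array([.5575,.1245])
o=get_obs();M=rot(o['tcp_rot']);print(o['t'],o['tool_pos'],'y',M[:2,1],'z',M[:2,2],'F',o['force'],'Fy',M[:,1]@o['force'],'Fz',M[:,2]@o['force'],'j6',o['joints'][5])
v=o['tool_pos'][:2]-H;print('rel hinge in tool y,z',v@M[:2,1],v@M[:2,2])
if len(sys.argv)>1:
    cv2.imwrite(sys.argv[1],cv2.resize(snapshot(sys.argv[2]),None,fx=1.5,fy=1.5,interpolation=cv2.INTER_CUBIC))
E
python3 look.py pics/w2.png wrist
```

```text
4.3667 [0.4687 0.162  0.1221] y [-0.1666 -0.986 ] z [-0.986   0.1666] F [ 0.3067  0.0707 -0.099 ] Fy -0.12081473648863035 Fz -0.2905390845275312 j6 1.9833020460288089
rel hinge in tool y,z -0.02220045532881461 0.09381314329905027
```

View pics/w2.png

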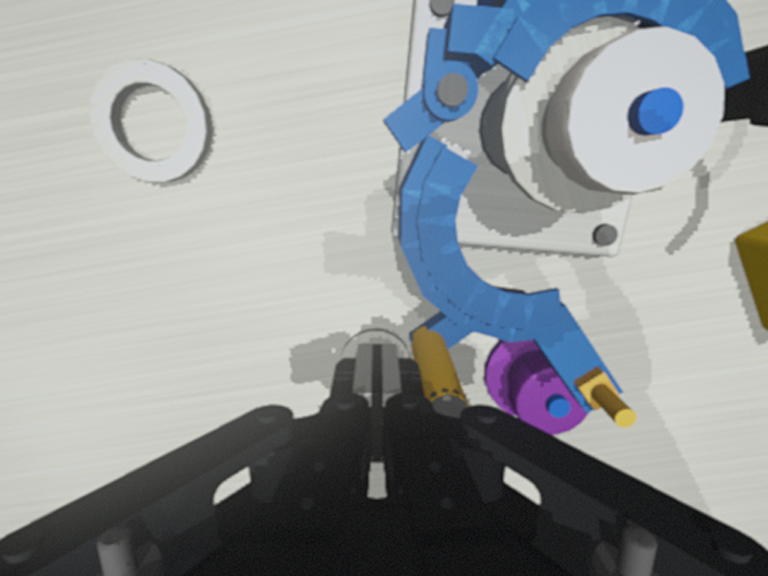

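send_rows([
  {"fingers": 0,"x": 0,"y": 5,"z": 1,"twist": -3},
  {"fingers": 0,"x": 0,"y": 10,"z": 2,"twist": -6},
  {"fingers": 0,"x": 0,"y": 15,"z": 2,"twist": -9},
  {"fingers": 0,"x": 0,"y": 20,"z": 3,"twist": -12},
  {"fingers": 0,"x": 0,"y": 24,"z": 3,"twist": -14},
])

```text
t: 4.83
tool_pos: [0.4621, 0.1398, 0.1218]
tcp_rot: [0.027, 0.707, 0.028, -0.706]
force: [-0.1, 1.5, 0.0]
finger_gap: 0.0
```

```bash
python3 look.py pics/w3.png wrist
```

```text
4.8333 [0.4621 0.1398 0.1218] y [ 0.0775 -0.997 ] z [-0.997  -0.0775] F [-0.1259  1.4956  0.0203] Fy -1.5009061991417383 Fz 0.009650353907371404 j6 1.6955597471193955
rel hinge in tool y,z -0.022609524745546276 0.09394367063502654
```

View pics/w3.png

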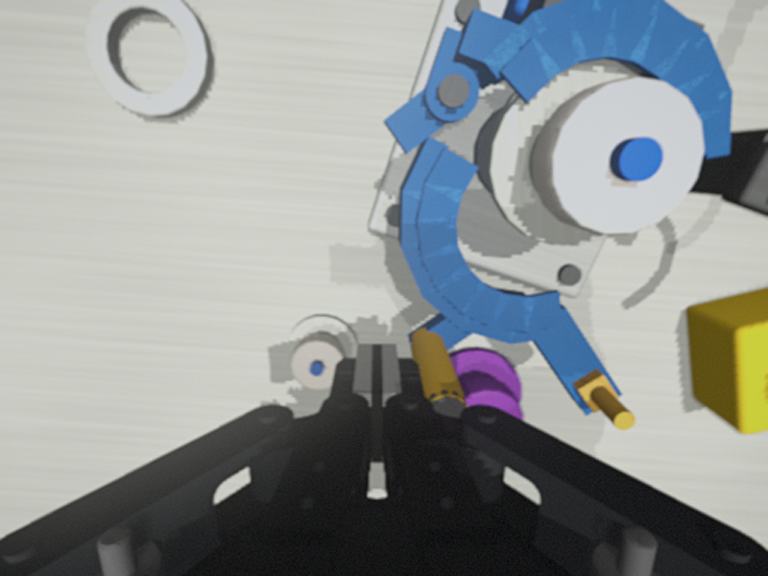

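send_rows([
  {"fingers": 0,"x": 0,"y": 5,"z": 1,"twist": -3},
  {"fingers": 0,"x": 0,"y": 10,"z": 2,"twist": -6},
  {"fingers": 0,"x": 0,"y": 15,"z": 2,"twist": -9},
  {"fingers": 0,"x": 0,"y": 20,"z": 3,"twist": -12},
  {"fingers": 0,"x": 0,"y": 24,"z": 3,"twist": -14},
])

```text
t: 5.3
tool_pos: [0.4607, 0.1155, 0.1216]
tcp_rot: [0.113, 0.698, 0.113, -0.698]
force: [0.4, 1.9, -0.7]
finger_gap: -0.001
```

```bash
python3 look.py pics/w4.png wrist
```

```text
5.3 [0.4607 0.1155 0.1216] y [ 0.3158 -0.9488] z [-0.9488 -0.3158] F [ 0.3602  1.8664 -0.7132] Fy -1.6567390687177308 Fz -0.9306594981138021 j6 1.4024798974314308
rel hinge in tool y,z -0.02206897843312945 0.09469610916668057
```

View pics/w4.png

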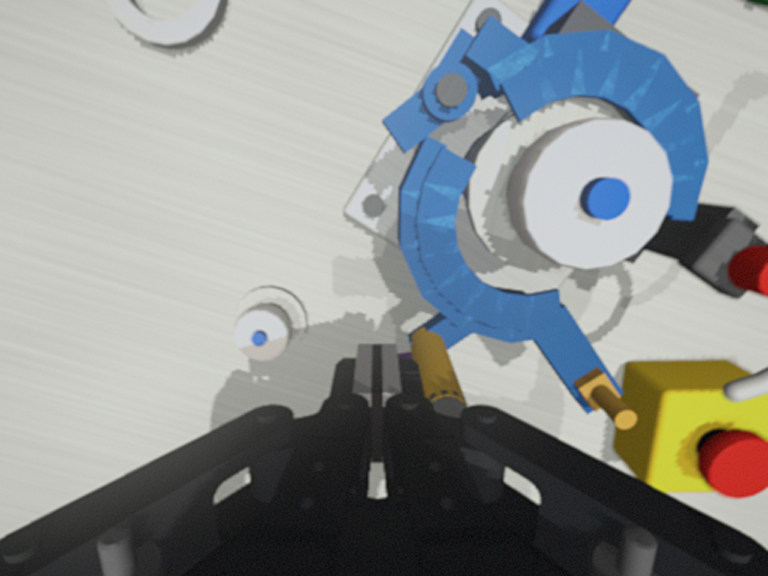

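send_rows([
  {"fingers": 0,"x": 0,"y": 4,"z": 1,"twist": -2.5},
  {"fingers": 0,"x": 0,"y": 8,"z": 1,"twist": -5},
  {"fingers": 0,"x": 0,"y": 12,"z": 2,"twist": -7.5},
  {"fingers": 0,"x": 0,"y": 16,"z": 2,"twist": -10},
  {"fingers": 0,"x": 0,"y": 19,"z": 2,"twist": -11.5},
])

```text
t: 5.77
tool_pos: [0.4643, 0.0968, 0.1213]
tcp_rot: [-0.182, -0.683, -0.182, 0.684]
force: [-1.7, 1.2, 0.6]
finger_gap: 0.001
```

```bash
python3 look.py pics/w5.png wrist
```

```text
5.7667 [0.4643 0.0968 0.1213] y [ 0.4978 -0.8673] z [-0.8673 -0.4978] F [-1.6914  1.1847  0.6031] Fy -1.8700041624142107 Fz 0.8775169590212764 j6 1.1626864724398425
rel hinge in tool y,z -0.02242522452988053 0.09462710834667476
```

View pics/w5.png

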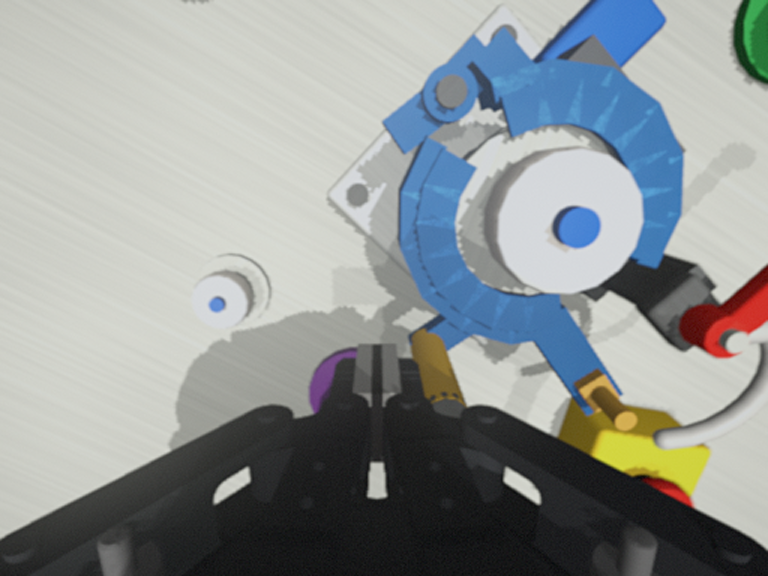

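```bash
python3 - <<'E'
from h import *
c=lambda p:(p[0]/3+130-.33,p[1]/3+110-.33)
for p in [(470,358),(490,340),(497,318),(490,295),(475,285)]:print(atz("top",c(p),.107)[:2])
cv2.imwrite('pics/t6.png',cv2.resize(snapshot("top")[150:270,180:340],None,fx=5,fy=5,interpolation=cv2.INTER_CUBIC))
E
```

```text
[ 0.48767399 -0.02153329]
[ 0.50151498 -0.0374576 ]
[ 0.51879218 -0.04344447]
[ 0.53719469 -0.03854823]
[ 0.54541661 -0.02704043]
```

View pics/t6.png

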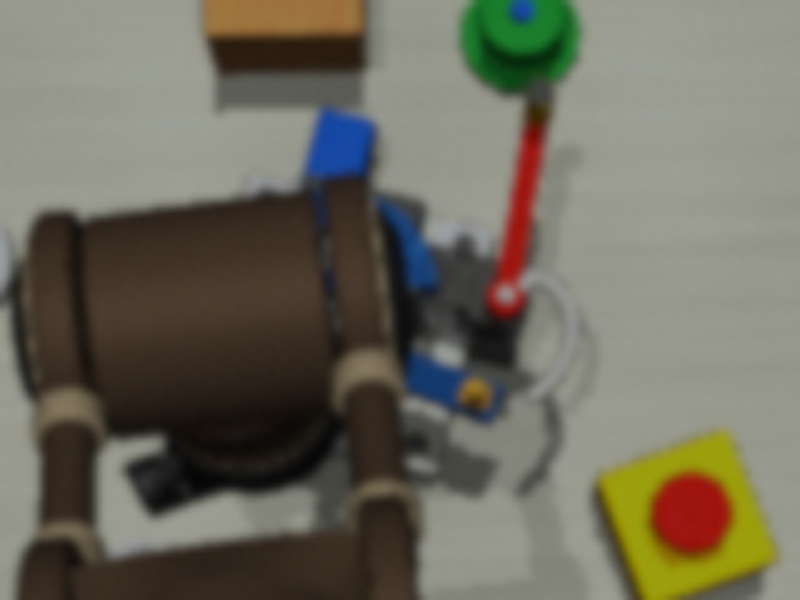

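send_rows([
  {"fingers": 0,"x": 0,"y": 2.5,"z": 0.5,"twist": -1.5},
  {"fingers": 0,"x": 0,"y": 5,"z": 1,"twist": -3},
  {"fingers": 0,"x": 0,"y": 7.5,"z": 1.3,"twist": -4.5},
  {"fingers": 0,"x": 0,"y": 10,"z": 1.6,"twist": -6},
  {"fingers": 0,"x": 0,"y": 11.5,"z": 2,"twist": -7},
])

```text
t: 6.28
tool_pos: [0.4682, 0.0863, 0.1213]
tcp_rot: [-0.223, -0.671, -0.224, 0.671]
force: [-1.4, 3.2, 0.6]
finger_gap: -0.0
```

```bash
python3 look.py
```

```text
6.2833 [0.4682 0.0863 0.1213] y [ 0.5995 -0.8004] z [-0.8004 -0.5995] F [-1.3853  3.2012  0.5607] Fy -3.3934898607214024 Fz -0.8100848554291893 j6 1.0170917980206085
rel hinge in tool y,z -0.022936182599955997 0.0944230818233983
```

send_rows([
  {"fingers": 0,"x": 0,"y": 1.2,"z": 0.2,"twist": -0.7},
  {"fingers": 0,"x": 0,"y": 2.4,"z": 0.4,"twist": -1.4},
  {"fingers": 0,"x": 0,"y": 3.6,"z": 0.6,"twist": -2.1},
  {"fingers": 0,"x": 0,"y": 4.8,"z": 0.9,"twist": -2.8},
  {"fingers": 0,"x": 0,"y": 4.8,"z": 0.9,"twist": -2.8},
])

```text
t: 6.7
tool_pos: [0.4696, 0.0824, 0.121]
tcp_rot: [-0.239, -0.665, -0.241, 0.666]
force: [-4.1, 5.6, 1.9]
finger_gap: 0.001
```

```bash
python3 look.py pics/w6.png wrist
```

```text
6.7 [0.4696 0.0824 0.121 ] y [ 0.6379 -0.7701] z [-0.7701 -0.6379] F [-4.0946  5.5926  1.8917] Fy -6.926133502032242 Fz -0.41319720421537115 j6 0.9573808767007475
rel hinge in tool y,z -0.023692119193413907 0.09454040136177669
```

View pics/w6.png

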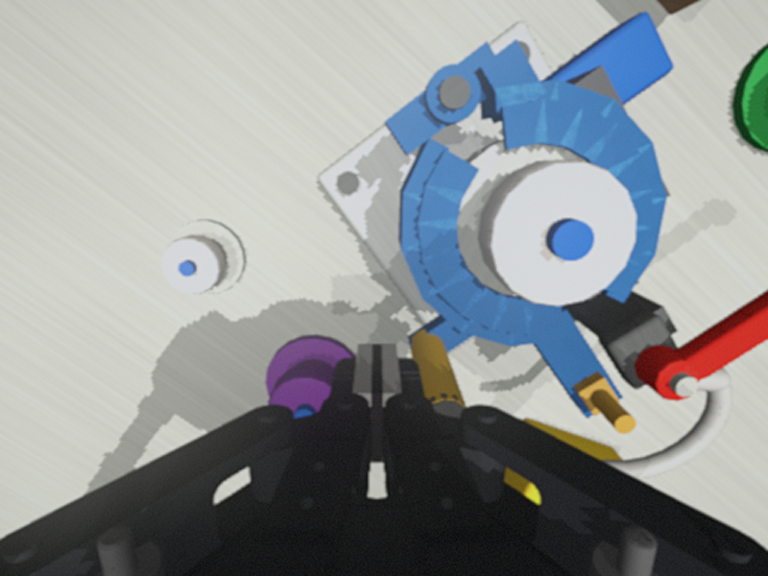

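send_rows([
  {"fingers": 0,"x": 0,"y": 0.6,"z": 0.1,"twist": -0.4},
  {"fingers": 0,"x": 0,"y": 1.2,"z": 0.2,"twist": -0.7},
  {"fingers": 0,"x": 0,"y": 2,"z": 0.4,"twist": -1.2},
  {"fingers": 0,"x": 0,"y": 2,"z": 0.4,"twist": -1.2},
])

```text
t: 7.08
tool_pos: [0.4692, 0.0819, 0.1208]
tcp_rot: [-0.244, -0.662, -0.249, 0.664]
force: [-6.3, 10.5, 3.4]
finger_gap: -0.001
```

```bash
python3 look.py
```

```text
7.0833 [0.4692 0.0819 0.1208] y [ 0.6532 -0.7571] z [-0.7571 -0.6533] F [-6.2725 10.4777  3.3882] Fy -12.055499159893758 Fz -2.0917121274162698 j6 0.9326163779549332
rel hinge in tool y,z -0.025405697635321342 0.09463693711552695
```

send_rows([
  {"fingers": 0,"x": 0,"y": -12,"z": 0,"twist": 0},
  {"fingers": 0,"x": 0,"y": -25,"z": 0,"twist": 0},
  {"fingers": 0,"x": -40,"y": -30,"z": 0,"twist": -7},
  {"fingers": 0,"x": -80,"y": -30,"z": 0,"twist": -14},
  {"fingers": 0,"x": -120,"y": -30,"z": 0,"twist": -21},
])

```text
t: 7.5
tool_pos: [0.4509, 0.1023, 0.2418]
tcp_rot: [-0.366, -0.605, -0.366, 0.606]
force: [1.0, 1.2, 0.6]
finger_gap: 0.002
```

```bash
python3 look.py
```

```text
7.5 [0.4509 0.1023 0.2418] y [ 0.8854 -0.4649] z [-0.4649 -0.8854] F [0.9836 1.1689 0.6094] Fy 0.3272771080511717 Fz -1.491081921291799 j6 0.6137035568775441
rel hinge in tool y,z -0.08402552784436548 0.06921813648684146
```

send_rows([
  {"fingers": 0,"x": 0,"y": 40,"z": 0,"twist": -7},
  {"fingers": 0,"x": 0,"y": 80,"z": 0,"twist": -14},
  {"fingers": 0,"x": 0,"y": 120,"z": 0,"twist": -21},
  {"fingers": 0,"x": 0,"y": 160,"z": 0,"twist": -28},
  {"fingers": 0,"x": 0,"y": 200,"z": -3,"twist": -35},
])

```text
t: 7.92
tool_pos: [0.6314, 0.0093, 0.2417]
tcp_rot: [0.531, 0.467, 0.53, -0.467]
force: [-0.1, 1.3, 0.3]
finger_gap: -0.003
```

send_rows([
  {"fingers": 0,"x": 0,"y": 0,"z": 0,"twist": -35},
  {"fingers": 0,"x": 0,"y": 0,"z": 0,"twist": -35},
  {"fingers": 0,"x": 0,"y": 0,"z": 0,"twist": -35},
  {"fingers": 0,"x": 0,"y": 0,"z": 0,"twist": -35},
  {"fingers": 0,"x": 0,"y": 0,"z": 0,"twist": -35},
])

```text
t: 8.33
tool_pos: [0.6301, 0.0105, 0.241]
tcp_rot: [0.647, 0.286, 0.646, -0.287]
force: [1.6, 0.1, -0.0]
finger_gap: 0.001
```

send_rows([
  {"fingers": 0,"x": 0,"y": 0,"z": 0,"twist": -35},
  {"fingers": 0,"x": 0,"y": 0,"z": 0,"twist": -35},
  {"fingers": 0,"x": 0,"y": 0,"z": 0,"twist": -35},
  {"fingers": 0,"x": 0,"y": 0,"z": 0,"twist": -35},
  {"fingers": 0,"x": 0,"y": 0,"z": 0,"twist": -36},
])

```text
t: 8.75
tool_pos: [0.63, 0.0106, 0.2412]
tcp_rot: [0.704, 0.073, 0.703, -0.074]
force: [0.3, 0.4, -1.0]
finger_gap: 0.004
```

```bash
python3 look.py pics/w7.png wrist; python3 - <<'E'
from h import *
cv2.imwrite('pics/t7.png',cv2.resize(snapshot("top")[130:290,170:350],None,fx=4,fy=3.75,interpolation=cv2.INTER_CUBIC))
E
```

```text
8.75 [0.63   0.0106 0.2412] y [0.2066 0.9784] z [ 0.9784 -0.2066] F [ 0.2955  0.4474 -0.9865] Fy 0.499927662989601 Fz 0.19545096248832103 j6 -1.413717179830947
rel hinge in tool y,z -0.09643536442167222 0.09444569516022755
```

View pics/w7.png

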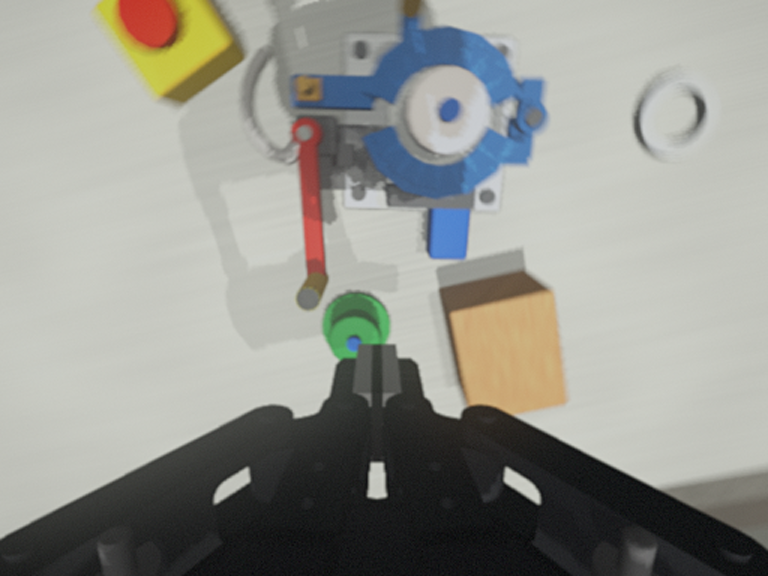

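View pics/t7.png

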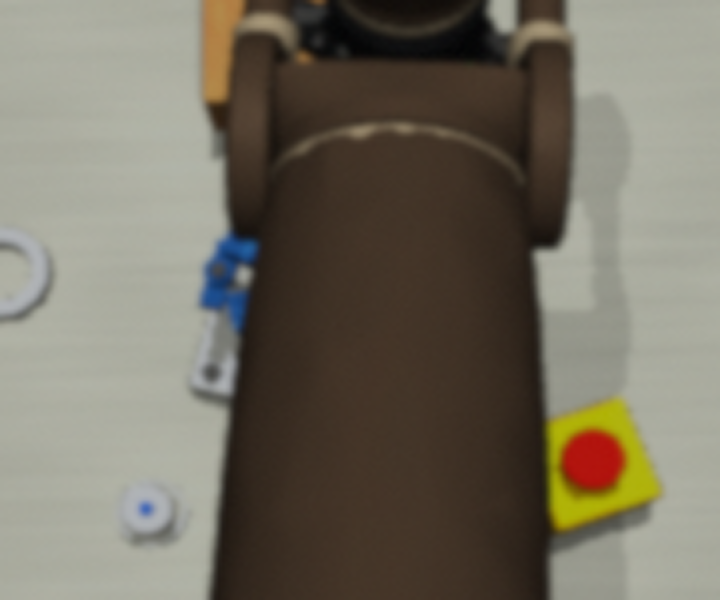

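```bash
python3 - <<'E'
from h import *
np.set_printoptions(precision=4,suppress=True)
for n,p,z in [("hinge",(533,117),.119),("pin",(312,88),.112),("piv",(306,131),.119),("lpost",(309,298),.15),("cap",(449,110),.139)]:
    print(n,atz("wrist",(p[0]/1.5-.2,p[1]/1.5-.2),z))
E
```

```text
hinge [0.5565 0.1185 0.119 ]
pin [ 0.514  -0.0007  0.112 ]
piv [ 0.5364 -0.009   0.119 ]
lpost [ 0.6251 -0.0258  0.15  ]
cap [0.5442 0.0692 0.139 ]
```

send_rows([
  {"fingers": 0,"x": 40,"y": 0,"z": 0,"twist": 0},
  {"fingers": 0,"x": 80,"y": 0,"z": 1,"twist": 0},
  {"fingers": 0,"x": 110,"y": 0,"z": 2,"twist": 0},
  {"fingers": 0,"x": 120,"y": 0,"z": 2,"twist": 0},
  {"fingers": 0,"x": 120,"y": -8,"z": 2,"twist": 0},
])

```text
t: 9.27
tool_pos: [0.6273, 0.0035, 0.1175]
tcp_rot: [0.7, 0.076, 0.706, -0.076]
force: [-1.3, -0.2, -0.0]
finger_gap: -0.003
```

```bash
cat > favg.py <<'E'
from h import *
import sys
np.set_printoptions(precision=4,suppress=True)
n=int(sys.argv[1]);F=[];T=[]
for i in range(n):
    o=get_obs();F.append(o['force']);T.append(o['tool_pos'])
    if i<n-1: snapshot("scene")
F=np.array(F);M=rot(o['tcp_rot']);PV=np.array([.535,-.0095])
fb=F@M;p=o['tool_pos'];post=p[:2]-.0225*M[:2,1];v=post-PV
rad=v/np.linalg.norm(v);th=np.array([rad[1],-rad[0]])
print('t',o['t'],'pos',p,'y',M[:2,1],'j6',o['joints'][5])
print('F tool yz mean',fb.mean(0)[1:],'sd',fb.std(0)[1:],'push along tangent',-(F[:,:2]@th).mean(),'z',F[:,2].mean(), 'raw', -(F[:,:2]@th))
print('est post r',np.linalg.norm(v),'lever dir deg',np.degrees(np.arctan2(v[1],v[0])),'y-ang minus90',np.degrees(np.arctan2(M[1,1],M[0,1]))-90)
rel=p[:2]-PV;print('tool rel pivot y,z',rel@M[:2,1],rel@M[:2,2])
E
python3 favg.py 10; python3 -c "
from cell import *;o=get_obs();print(o['torque'])"
```

```text
t 9.7167 pos [0.6312 0.0023 0.1229] y [0.2132 0.977 ] j6 -1.4212784849629727
F tool yz mean [-0.0239 -0.2275] sd [0.7643 0.413 ] push along tangent -0.00012923432570394744 z 0.051870982206300965 raw [-0.3613 -1.39    0.2153 -0.0843  1.4556 -0.8974  0.538   0.4187 -0.2932
  0.3974]
est post r 0.09199580672855849 lever dir deg -6.354718169645503 y-ang minus90 -12.309891505566853
tool rel pivot y,z 0.032044591899151154 0.09149896444717019
[ 0.00942897 -0.00827218 -0.01248688]
```

send_rows([
  {"fingers": 0,"x": 0,"y": -5,"z": 0,"twist": 0},
  {"fingers": 0,"x": 0,"y": -9,"z": 0,"twist": 0},
  {"fingers": 0,"x": 0,"y": -14,"z": 0.5,"twist": 3},
  {"fingers": 0,"x": 0,"y": -18,"z": 1,"twist": 6},
  {"fingers": 0,"x": 0,"y": -22,"z": 1,"twist": 8},
])

```text
t: 10.13
tool_pos: [0.6285, -0.0169, 0.1218]
tcp_rot: [0.697, 0.128, 0.694, -0.124]
force: [4.5, 7.4, -1.8]
finger_gap: 0.004
```

```bash
python3 favg.py 2; python3 look.py pics/w8.png wrist
```

```text
t 10.1833 pos [ 0.6284 -0.0177  0.1218] y [0.3515 0.9362] j6 -1.314674163291374
F tool yz mean [7.9674 1.5733] sd [0.5608 0.0462] push along tangent 7.928678764647648 z -1.8778367603262178 raw [8.4873 7.3701]
est post r 0.09034236826558871 lever dir deg -18.890010726324288 y-ang minus90 -20.578118391906457
tool rel pivot y,z 0.025160536472067657 0.09030225329632607
10.1833 [ 0.6284 -0.0177  0.1218] y [0.3515 0.9362] z [ 0.9362 -0.3515] F [ 4.043   6.4062 -1.9859] Fy 7.4065829157733365 Fz 1.5270462290591174 j6 -1.314674163291374
rel hinge in tool y,z -0.10819548336805283 0.1163391093932425
```

View pics/w8.png

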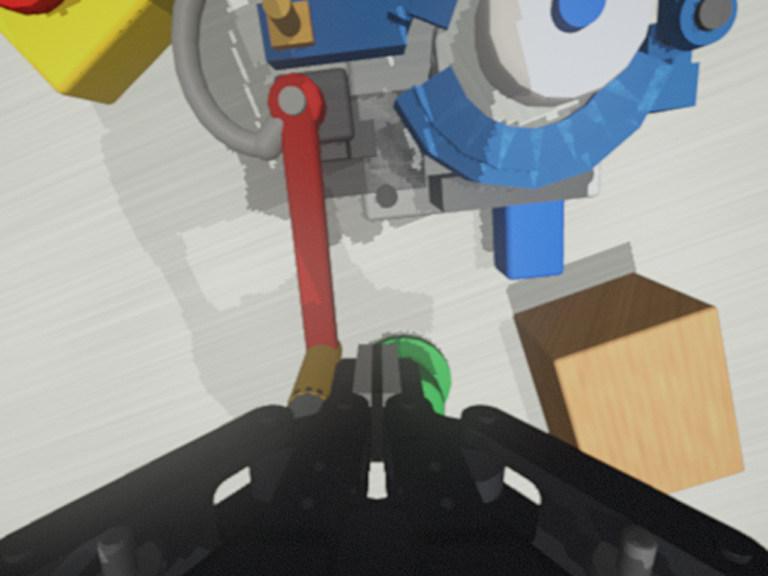

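send_rows([
  {"fingers": 0,"x": 0,"y": -5,"z": 1,"twist": 3},
  {"fingers": 0,"x": 0,"y": -9,"z": 2,"twist": 6},
  {"fingers": 0,"x": 0,"y": -14,"z": 2.5,"twist": 9},
  {"fingers": 0,"x": 0,"y": -19,"z": 3,"twist": 12},
  {"fingers": 0,"x": 0,"y": -23,"z": 3,"twist": 14.5},
])

```text
t: 10.65
tool_pos: [0.624, -0.0399, 0.1219]
tcp_rot: [0.676, 0.215, 0.673, -0.211]
force: [6.3, 7.4, -2.2]
finger_gap: 0.002
```

```bash
python3 favg.py 4
```

```text
t 10.8 pos [ 0.6236 -0.0405  0.1218] y [0.5719 0.8203] j6 -1.1010130727589937
F tool yz mean [7.7334 0.9163] sd [1.1331 0.0619] push along tangent 7.7141515401750755 z -2.040746234826531 raw [9.6594 7.0399 7.2909 6.8664]
est post r 0.09049452425922601 lever dir deg -33.15519214302015 y-ang minus90 -34.88520899181632
tool rel pivot y,z 0.025231198444269024 0.0904524705844554
```

send_rows([
  {"fingers": 0,"x": 0,"y": -5,"z": 1,"twist": 3},
  {"fingers": 0,"x": 0,"y": -9,"z": 2,"twist": 6},
  {"fingers": 0,"x": 0,"y": -14,"z": 2.5,"twist": 9},
  {"fingers": 0,"x": 0,"y": -19,"z": 3,"twist": 12},
  {"fingers": 0,"x": 0,"y": -23,"z": 3,"twist": 14.5},
])

```text
t: 11.22
tool_pos: [0.6139, -0.061, 0.1221]
tcp_rot: [0.644, 0.298, 0.64, -0.294]
force: [6.5, 5.9, -2.6]
finger_gap: 0.001
```

```bash
python3 favg.py 1;python3 look.py pics/w9.png wrist
```

```text
t 11.2167 pos [ 0.6139 -0.061   0.1221] y [0.7606 0.6492] j6 -0.8816331467946077
F tool yz mean [ 8.799  -0.2735] sd [0. 0.] push along tangent 8.823912530273336 z -2.6031326475361913 raw [8.8239]
est post r 0.09053029651782066 lever dir deg -46.94805472000838 y-ang minus90 -49.51730100442519
tool rel pivot y,z 0.026556504744576385 0.0904383511827272
11.2167 [ 0.6139 -0.061   0.1221] y [0.7606 0.6492] z [ 0.6492 -0.7606] F [ 6.5363  5.9291 -2.6031] Fy 8.79902214551599 Fz -0.2735136749590966 j6 -0.8816331467946077
rel hinge in tool y,z -0.07754874875099707 0.1777536420873145
```

View pics/w9.png

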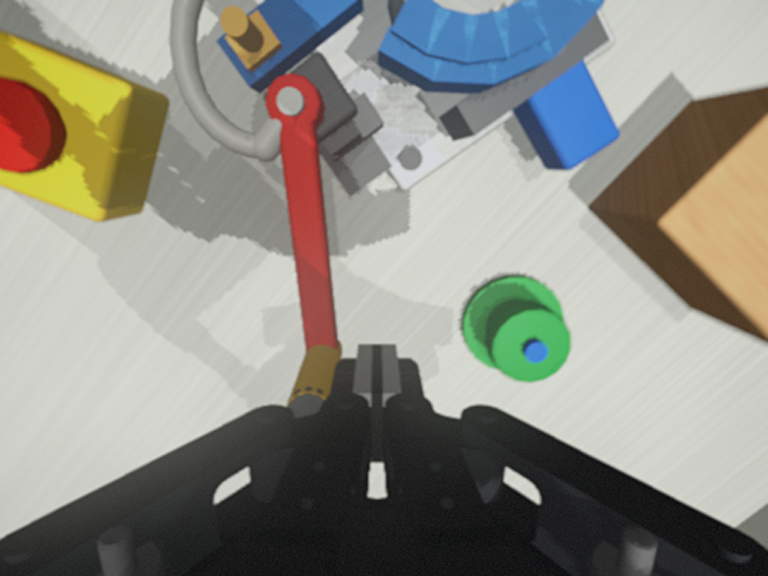

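send_rows([
  {"fingers": 0,"x": 0,"y": -1.8,"z": 0.5,"twist": 1.1},
  {"fingers": 0,"x": 0,"y": -3.6,"z": 0.9,"twist": 2.3},
  {"fingers": 0,"x": 0,"y": -5.4,"z": 1.3,"twist": 3.4},
  {"fingers": 0,"x": 0,"y": -7.2,"z": 1.7,"twist": 4.6},
  {"fingers": 0,"x": 0,"y": -9,"z": 2,"twist": 5.7},
])

```text
t: 11.68
tool_pos: [0.6087, -0.0685, 0.1221]
tcp_rot: [0.629, 0.33, 0.625, -0.325]
force: [7.6, 4.8, -1.9]
finger_gap: 0.002
```

```bash
python3 favg.py 3
```

```text
t 11.7833 pos [ 0.6084 -0.0687  0.1222] y [0.8201 0.5721] j6 -0.7973966625267533
F tool yz mean [8.5765 0.2138] sd [0.438 0.453] push along tangent 8.580229048314939 z -2.546396188694022 raw [8.957  8.833  7.9507]
est post r 0.0906089635160429 lever dir deg -52.68557795156319 y-ang minus90 -55.10224058392037
tool rel pivot y,z 0.026319073881576525 0.09052762427384761
```

send_rows([
  {"fingers": 0,"x": 0,"y": -1.8,"z": 0.5,"twist": 1.1},
  {"fingers": 0,"x": 0,"y": -3.6,"z": 0.9,"twist": 2.3},
  {"fingers": 0,"x": 0,"y": -5.4,"z": 1.3,"twist": 3.4},
  {"fingers": 0,"x": 0,"y": -7.2,"z": 1.7,"twist": 4.6},
  {"fingers": 0,"x": 0,"y": -9,"z": 2,"twist": 5.7},
])

```text
t: 12.2
tool_pos: [0.6026, -0.0755, 0.1223]
tcp_rot: [0.612, 0.36, 0.607, -0.356]
force: [7.9, 5.3, -1.9]
finger_gap: 0.0
```

```bash
python3 favg.py 3
```

```text
t 12.3 pos [ 0.6023 -0.0757  0.1223] y [0.8729 0.4878] j6 -0.7108849435266118
F tool yz mean [ 8.5154 -1.2756] sd [0.6969 0.3723] push along tangent 8.57929891547842 z -1.8740201174206446 raw [9.4879 7.8507 8.3992]
est post r 0.09068018832916096 lever dir deg -58.27354248789855 y-ang minus90 -60.804831110457684
tool rel pivot y,z 0.0265031498318457 0.09059106262552125
```

send_rows([
  {"fingers": 0,"x": 0,"y": -1.8,"z": 0.5,"twist": 1.1},
  {"fingers": 0,"x": 0,"y": -3.6,"z": 0.9,"twist": 2.3},
  {"fingers": 0,"x": 0,"y": -5.4,"z": 1.3,"twist": 3.4},
  {"fingers": 0,"x": 0,"y": -7.2,"z": 1.7,"twist": 4.6},
])

```text
t: 12.63
tool_pos: [0.5973, -0.0806, 0.1224]
tcp_rot: [0.597, 0.385, 0.593, -0.38]
force: [7.7, 5.2, -1.9]
finger_gap: 0.001
```

```bash
python3 favg.py 1 | tail -3
```

```text
F tool yz mean [ 9.183  -1.5591] sd [0. 0.] push along tangent 9.268743156868831 z -1.8945094069580262 raw [9.2687]
est post r 0.0906944497504247 lever dir deg -62.502292879926266 y-ang minus90 -65.429280614444
tool rel pivot y,z 0.02712895505233975 0.09057550680380838
```

send_rows([
  {"fingers": 0,"x": 0,"y": -1.8,"z": 0.5,"twist": 1.1},
  {"fingers": 0,"x": 0,"y": -3.6,"z": 0.9,"twist": 2.3},
  {"fingers": 0,"x": 0,"y": -5.4,"z": 1.3,"twist": 3.4},
  {"fingers": 0,"x": 0,"y": -7.2,"z": 1.7,"twist": 4.6},
])

```text
t: 12.97
tool_pos: [0.5918, -0.0854, 0.1226]
tcp_rot: [0.582, 0.408, 0.577, -0.403]
force: [7.6, 4.0, -1.6]
finger_gap: 0.001
```

```bash
python3 favg.py 1 | tail -3
```

```text
F tool yz mean [ 8.5281 -1.1427] sd [0. 0.] push along tangent 8.59446645231472 z -1.6208934670930313 raw [8.5945]
est post r 0.09090142979175964 lever dir deg -66.89498930827395 y-ang minus90 -70.0321024600141
tool rel pivot y,z 0.027472091733676575 0.09076457020771729
```

send_rows([
  {"fingers": 0,"x": 0,"y": -1.8,"z": 0.5,"twist": 1.1},
  {"fingers": 0,"x": 0,"y": -3.6,"z": 0.9,"twist": 2.3},
  {"fingers": 0,"x": 0,"y": -5.4,"z": 1.3,"twist": 3.4},
  {"fingers": 0,"x": 0,"y": -7.2,"z": 1.7,"twist": 4.6},
])

```text
t: 13.3
tool_pos: [0.5858, -0.0897, 0.1227]
tcp_rot: [0.565, 0.431, 0.56, -0.426]
force: [8.2, 4.6, -1.1]
finger_gap: -0.002
```

```bash
python3 favg.py 1 | tail -3; python3 look.py pics/w10.png wrist
```

```text
F tool yz mean [ 9.1701 -2.2878] sd [0. 0.] push along tangent 9.299486351126589 z -1.1385650938237788 raw [9.2995]
est post r 0.09100611817580839 lever dir deg -71.3163211675652 y-ang minus90 -74.63366695672647
tool rel pivot y,z 0.027763392315816034 0.09085307022264999
13.3 [ 0.5858 -0.0897  0.1227] y [0.9642 0.265 ] z [ 0.265  -0.9643] F [ 8.2486  4.6375 -1.1386] Fy 9.170083527123948 Fz -2.287845879682389 j6 -0.4981363436515908
rel hinge in tool y,z -0.029437686718695327 0.21410125335062433
```

View pics/w10.png

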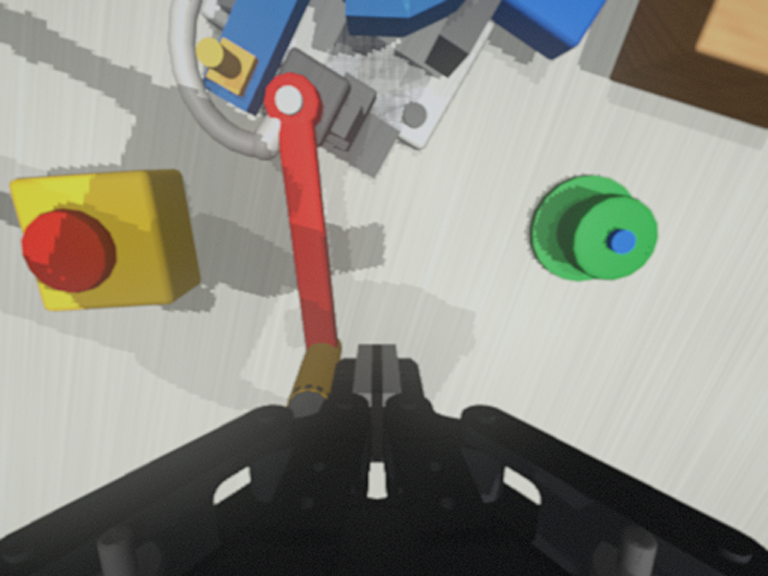

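send_rows([
  {"fingers": 0,"x": 0,"y": -1.8,"z": 0.5,"twist": 1},
  {"fingers": 0,"x": 0,"y": -3.6,"z": 0.9,"twist": 2},
  {"fingers": 0,"x": 0,"y": -5.4,"z": 1.3,"twist": 3},
  {"fingers": 0,"x": 0,"y": -7.2,"z": 1.7,"twist": 4},
])

```text
t: 13.68
tool_pos: [0.5796, -0.0935, 0.1229]
tcp_rot: [0.55, 0.451, 0.544, -0.445]
force: [7.9, 3.2, -1.3]
finger_gap: -0.002
```

```bash
python3 favg.py 1 | tail -3
```

```text
F tool yz mean [ 8.3635 -1.6272] sd [0. 0.] push along tangent 8.450595229822584 z -1.3198673585628322 raw [8.4506]
est post r 0.09127717509301289 lever dir deg -75.70959566331672 y-ang minus90 -78.63093472861104
tool rel pivot y,z 0.027148900124509195 0.09115811437547648
```

send_rows([
  {"fingers": 0,"x": 0,"y": -1.8,"z": 0.4,"twist": 1},
  {"fingers": 0,"x": 0,"y": -3.6,"z": 0.8,"twist": 2},
  {"fingers": 0,"x": 0,"y": -5.4,"z": 1.2,"twist": 3},
  {"fingers": 0,"x": 0,"y": -7.2,"z": 1.5,"twist": 4},
])

```text
t: 14.02
tool_pos: [0.5731, -0.0967, 0.123]
tcp_rot: [0.534, 0.47, 0.528, -0.464]
force: [9.0, 3.2, -1.4]
finger_gap: -0.0
```

```bash
python3 favg.py 1 | tail -3
```

```text
F tool yz mean [ 9.3137 -2.0593] sd [0. 0.] push along tangent 9.413892921683955 z -1.3692319479068156 raw [9.4139]
est post r 0.09145371414983372 lever dir deg -80.03238816046643 y-ang minus90 -82.6248680604849
tool rel pivot y,z 0.026633241803318178 0.09135970685170254
```

send_rows([
  {"fingers": 0,"x": 0,"y": -1.8,"z": 0.4,"twist": 1.1},
  {"fingers": 0,"x": 0,"y": -3.6,"z": 0.8,"twist": 2.3},
  {"fingers": 0,"x": 0,"y": -5.4,"z": 1.2,"twist": 3.4},
  {"fingers": 0,"x": 0,"y": -7.2,"z": 1.5,"twist": 4.6},
])

```text
t: 14.35
tool_pos: [0.5664, -0.0995, 0.1232]
tcp_rot: [0.515, 0.491, 0.509, -0.485]
force: [8.6, 2.4, -1.6]
finger_gap: -0.0
```

```bash
python3 favg.py 1 | tail -3; python3 look.py pics/w11.png wrist
```

```text
F tool yz mean [ 8.7308 -1.9359] sd [0. 0.] push along tangent 8.835593225515241 z -1.6301748324233134 raw [8.8356]
est post r 0.09152437224564078 lever dir deg -84.41913288052213 y-ang minus90 -87.22924732135783
tool rel pivot y,z 0.02698340828171189 0.09141398657833495
14.35 [ 0.5664 -0.0995  0.1232] y [0.9988 0.0483] z [ 0.0483 -0.9988] F [ 8.6475  2.3551 -1.6302] Fy 8.730770581481453 Fz -1.9358757832535785 j6 -0.3014341304864605
rel hinge in tool y,z -0.001965686706392997 0.2241699455553453
```

View pics/w11.png

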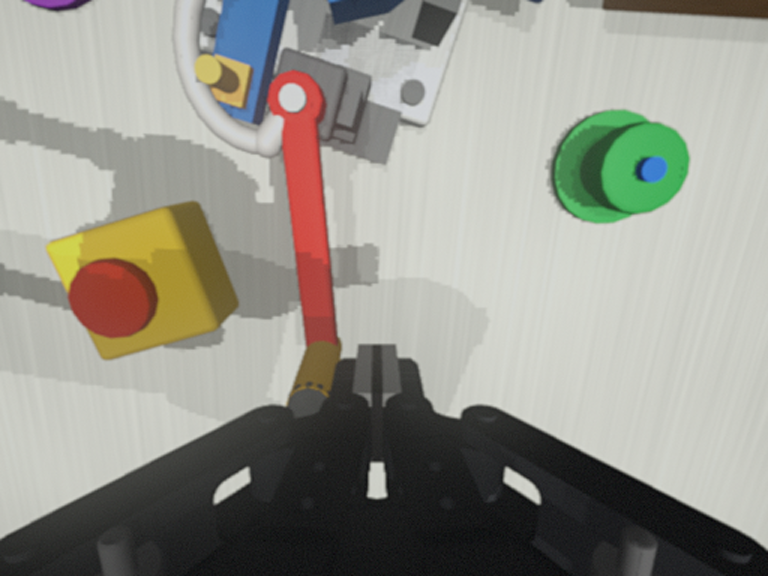

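send_rows([
  {"fingers": 0,"x": 0,"y": -1.8,"z": 0.3,"twist": 1.1},
  {"fingers": 0,"x": 0,"y": -3.6,"z": 0.6,"twist": 2.3},
  {"fingers": 0,"x": 0,"y": -5.4,"z": 0.9,"twist": 3.4},
  {"fingers": 0,"x": 0,"y": -7.2,"z": 1.2,"twist": 4.6},
])

```text
t: 14.73
tool_pos: [0.56, -0.1017, 0.1233]
tcp_rot: [0.496, 0.511, 0.488, -0.505]
force: [10.6, 0.4, -1.7]
finger_gap: -0.001
```

```bash
python3 favg.py 1 | tail -3
```

```text
F tool yz mean [10.5816 -0.7374] sd [0. 0.] push along tangent 10.631726570440652 z -1.7110660753706237 raw [10.6317]
est post r 0.09149531328206206 lever dir deg -88.41623034063447 y-ang minus90 -91.81599334924618
tool rel pivot y,z 0.0279208465162061 0.09133380241589083
```

send_rows([
  {"fingers": 0,"x": 0,"y": -1.8,"z": 0.3,"twist": 1.1},
  {"fingers": 0,"x": 0,"y": -3.6,"z": 0.6,"twist": 2.3},
  {"fingers": 0,"x": 0,"y": -5.4,"z": 0.9,"twist": 3.4},
  {"fingers": 0,"x": 0,"y": -7.2,"z": 1.2,"twist": 4.6},
])

```text
t: 15.07
tool_pos: [0.5543, -0.1034, 0.124]
tcp_rot: [0.476, 0.531, 0.466, -0.523]
force: [12.8, -1.4, -2.9]
finger_gap: 0.004
```

```bash
python3 favg.py 1 | tail -3; python3 look.py pics/w12.png wrist
```

```text
F tool yz mean [12.783  -0.0853] sd [0. 0.] push along tangent 12.803952711252178 z -2.9148100025334163 raw [12.804]
est post r 0.09148506494014823 lever dir deg -91.90294079567903 y-ang minus90 -96.41153662269984
tool rel pivot y,z 0.029683146081319493 0.09120129358604542
15.0667 [ 0.5543 -0.1034  0.124 ] y [ 0.9936 -0.1117] z [-0.1117 -0.9937] F [12.7661 -1.3524 -2.9148] Fy 12.78299234860576 Fz -0.0852651894884982 j6 -0.15178958250934427
rel hinge in tool y,z 0.02228870941366759 0.2268758000833954
```

View pics/w12.png

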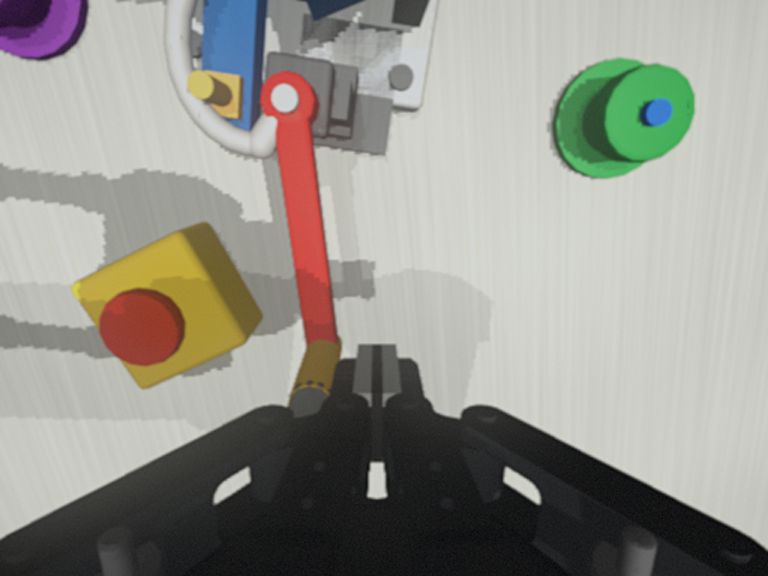

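```bash
python3 favg.py 8
```

```text
t 15.4667 pos [ 0.5541 -0.1035  0.1239] y [ 0.9937 -0.1107] j6 -0.15270591934444241
F tool yz mean [11.1174 -0.4301] sd [0.4148 0.1789] push along tangent 11.160408255086132 z -2.3862235543655745 raw [11.1513 11.1127 11.4564 10.5362 11.9743 11.2903 10.9078 10.8541]
est post r 0.09151651146551165 lever dir deg -92.03944241064073 y-ang minus90 -96.35843576855923
tool rel pivot y,z 0.02938442289029704 0.09125598782110159
```

send_rows([
  {"fingers": 0,"x": 0,"y": -0.5,"z": 0.1,"twist": 0},
  {"fingers": 0,"x": 0,"y": -1,"z": 0.1,"twist": 0},
])

```text
t: 15.63
tool_pos: [0.5538, -0.1035, 0.1241]
tcp_rot: [0.477, 0.531, 0.466, -0.523]
force: [12.2, -1.6, -3.0]
finger_gap: -0.0
```

```bash
python3 favg.py 1
```

```text
t 15.6333 pos [ 0.5538 -0.1035  0.1241] y [ 0.9937 -0.1109] j6 -0.15314124460551326
F tool yz mean [12.2794  0.2601] sd [0. 0.] push along tangent 12.287434047687237 z -3.0291494137862904 raw [12.2874]
est post r 0.09159462469063381 lever dir deg -92.22840527724543 y-ang minus90 -96.36705479408974
tool rel pivot y,z 0.029101257724979547 0.0913550809880912
```

send_rows([
  {"fingers": 0,"x": 0,"y": -0.5,"z": 0,"twist": 0},
])

```text
t: 15.72
tool_pos: [0.5535, -0.1035, 0.1242]
tcp_rot: [0.477, 0.531, 0.466, -0.523]
force: [12.1, -0.2, -2.9]
finger_gap: -0.004
```

```bash
python3 favg.py 1
```

```text
t 15.7167 pos [ 0.5535 -0.1035  0.1242] y [ 0.9936 -0.1109] j6 -0.15324798228357697
F tool yz mean [12.0217 -1.1946] sd [0. 0.] push along tangent 12.13286597636967 z -2.859963072913251 raw [12.1329]
est post r 0.09160937033775014 lever dir deg -92.39348562245355 y-ang minus90 -96.367226913638
tool rel pivot y,z 0.028838833971465822 0.09138835976037453
```

send_rows([
  {"fingers": 0,"x": 0,"y": -0.5,"z": 0,"twist": 0},
])

```text
t: 15.8
tool_pos: [0.5524, -0.1035, 0.1242]
tcp_rot: [0.477, 0.531, 0.466, -0.523]
force: [10.9, -0.8, -1.5]
finger_gap: -0.0
```

```bash
python3 favg.py 1
```

```text
t 15.8 pos [ 0.5524 -0.1035  0.1242] y [ 0.9937 -0.1106] j6 -0.1534274174185829
F tool yz mean [10.8768 -0.3639] sd [0. 0.] push along tangent 10.908304987210409 z -1.5087063041970847 raw [10.9083]
est post r 0.09164610670575823 lever dir deg -93.08252878195302 y-ang minus90 -96.34879549552821
tool rel pivot y,z 0.027713690569817893 0.09149638349748303
```

send_rows([
  {"fingers": 0,"x": 0,"y": -0.6,"z": 0,"twist": 0},
])

```text
t: 15.88
tool_pos: [0.5517, -0.1035, 0.1242]
tcp_rot: [0.477, 0.531, 0.467, -0.523]
force: [11.0, -1.3, -1.6]
finger_gap: -0.003
```

```bash
python3 favg.py 1|sed -n 1,3p
```

```text
t 15.8833 pos [ 0.5517 -0.1035  0.1242] y [ 0.9937 -0.1105] j6 -0.15361184527003482
F tool yz mean [11.0868  0.0741] sd [0. 0.] push along tangent 11.099467621660246 z -1.5961373701743078 raw [11.0995]
est post r 0.09172879659484548 lever dir deg -93.54017995782058 y-ang minus90 -96.34639140321853
```

send_rows([
  {"fingers": 0,"x": 0,"y": -0.6,"z": 0,"twist": 0},
])

```text
t: 15.97
tool_pos: [0.5512, -0.1036, 0.1242]
tcp_rot: [0.477, 0.531, 0.466, -0.523]
force: [11.0, -1.6, -2.9]
finger_gap: 0.002
```

```bash
python3 favg.py 1|sed -n 1,3p
```

```text
t 15.9667 pos [ 0.5512 -0.1036  0.1242] y [ 0.9937 -0.1106] j6 -0.15375956066277066
F tool yz mean [11.0147  0.3677] sd [0. 0.] push along tangent 11.040735406026549 z -2.860928151681744 raw [11.0407]
est post r 0.0917893809840198 lever dir deg -93.82164387849686 y-ang minus90 -96.34836792718642
```

send_rows([
  {"fingers": 0,"x": 0,"y": -0.6,"z": 0,"twist": 0},
])

```text
t: 16.05
tool_pos: [0.5508, -0.1036, 0.1242]
tcp_rot: [0.477, 0.531, 0.466, -0.523]
force: [12.4, -2.5, -2.1]
finger_gap: -0.007
```

```bash
python3 favg.py 1|sed -n 1,3p
```

```text
t 16.05 pos [ 0.5508 -0.1036  0.1242] y [ 0.9937 -0.1105] j6 -0.15392533787619292
F tool yz mean [12.5416  1.0785] sd [0. 0.] push along tangent 12.52917329576872 z -2.0687750420331024 raw [12.5292]
est post r 0.09183677928263254 lever dir deg -94.07008861903202 y-ang minus90 -96.34796152681923
```

send_rows([
  {"fingers": 0,"x": 0,"y": -0.7,"z": 0,"twist": 0.3},
])

```text
t: 16.13
tool_pos: [0.5504, -0.1037, 0.1242]
tcp_rot: [0.476, 0.532, 0.465, -0.524]
force: [12.7, -3.4, -3.9]
finger_gap: 0.0
```

```bash
python3 favg.py 1|sed -n 2,3p
```

```text
F tool yz mean [12.9731  1.9061] sd [0. 0.] push along tangent 12.961964270105511 z -3.8624146454021506 raw [12.962]
est post r 0.09182646337945959 lever dir deg -94.34191689831327 y-ang minus90 -96.6489723444949
```

send_rows([
  {"fingers": 0,"x": 0,"y": -0.7,"z": 0,"twist": 0.3},
])

```text
t: 16.22
tool_pos: [0.55, -0.1037, 0.1244]
tcp_rot: [0.475, 0.534, 0.463, -0.525]
force: [13.4, -3.6, -2.5]
finger_gap: -0.001
```

```bash
python3 favg.py 1|sed -n 2,3p
```

```text
F tool yz mean [13.7311  1.9219] sd [0. 0.] push along tangent 13.691493999423232 z -2.514713161745445 raw [13.6915]
est post r 0.09177498303958202 lever dir deg -94.5629802196635 y-ang minus90 -96.95857346876736
```

send_rows([
  {"fingers": 0,"x": 0,"y": -0.7,"z": 0,"twist": 0.3},
])

```text
t: 16.3
tool_pos: [0.5496, -0.1037, 0.1245]
tcp_rot: [0.473, 0.535, 0.461, -0.526]
force: [12.9, -1.2, -2.9]
finger_gap: -0.001
```

```bash
python3 favg.py 1|sed -n 2,3p
```

```text
F tool yz mean [12.859  -0.4262] sd [0. 0.] push along tangent 12.92767171421149 z -2.891725025413182 raw [12.9277]
est post r 0.09168960157489234 lever dir deg -94.81402714819133 y-ang minus90 -97.25877874861068
```

send_rows([
  {"fingers": 0,"x": 0,"y": -0.7,"z": 0,"twist": 0.3},
])

```text
t: 16.38
tool_pos: [0.5481, -0.1037, 0.1245]
tcp_rot: [0.472, 0.535, 0.461, -0.528]
force: [10.2, -2.5, -0.5]
finger_gap: -0.001
```

```bash
python3 favg.py 1|sed -n 2,3p
```

```text
F tool yz mean [10.3798  1.1062] sd [0. 0.] push along tangent 10.350642998764092 z -0.487877537561668 raw [10.3506]
est post r 0.09170397922262552 lever dir deg -95.73604967102553 y-ang minus90 -97.54093572855027
```

send_rows([
  {"fingers": 0,"x": 0,"y": -1.5,"z": 0.2,"twist": 0.7},
])

```text
t: 16.47
tool_pos: [0.5467, -0.1039, 0.1245]
tcp_rot: [0.468, 0.538, 0.457, -0.531]
force: [12.4, -2.6, -2.2]
finger_gap: -0.001
```

```bash
python3 favg.py 1|sed -n 2,3p
```

```text
F tool yz mean [12.5921  0.8019] sd [0. 0.] push along tangent 12.606947189843307 z -2.154290813970393 raw [12.6069]
est post r 0.09173838935470238 lever dir deg -96.60617573410576 y-ang minus90 -98.23853803456758
```

send_rows([
  {"fingers": 0,"x": 0,"y": -1.5,"z": 0.2,"twist": 0.7},
])

```text
t: 16.55
tool_pos: [0.5456, -0.104, 0.1245]
tcp_rot: [0.465, 0.541, 0.453, -0.533]
force: [14.2, -3.2, -2.8]
finger_gap: -0.002
```

```bash
python3 favg.py 4|sed -n 2,3p
```

```text
F tool yz mean [12.92    1.4104] sd [0.9403 0.2708] push along tangent 12.926432640905997 z -2.3914794212427104 raw [14.521  12.4159 12.7311 12.0377]
est post r 0.09180513328321269 lever dir deg -97.3648867064754 y-ang minus90 -98.93532187863681
```

send_rows([
  {"fingers": 0,"x": 0,"y": 10,"z": 0,"twist": 0},
  {"fingers": 0,"x": 0,"y": 25,"z": 0,"twist": 0},
  {"fingers": 0,"x": -30,"y": 30,"z": 0,"twist": 0},
  {"fingers": 0,"x": -70,"y": 30,"z": 0,"twist": 0},
  {"fingers": 0,"x": -110,"y": 30,"z": 0,"twist": 0},
])

```text
t: 17.12
tool_pos: [0.5654, -0.1058, 0.2304]
tcp_rot: [-0.458, -0.536, -0.461, 0.539]
force: [0.4, -0.3, 0.5]
finger_gap: -0.0
```

```bash
python3 look.py pics/w13.png wrist; python3 - <<'E'
from h import *
cv2.imwrite('pics/s13.png',cv2.resize(snapshot("scene")[110:310,130:390],None,fx=3,fy=3,interpolation=cv2.INTER_CUBIC))
E
```

```text
17.1167 [ 0.5654 -0.1058  0.2304] y [ 0.9879 -0.155 ] z [-0.155  -0.9879] F [ 0.3771 -0.2699  0.5461] Fy 0.4111940443347038 Fz 0.20796072443812702 j6 -0.10487970565976339
rel hinge in tool y,z 0.04352166959762291 0.22624051306379658
```

View pics/w13.png

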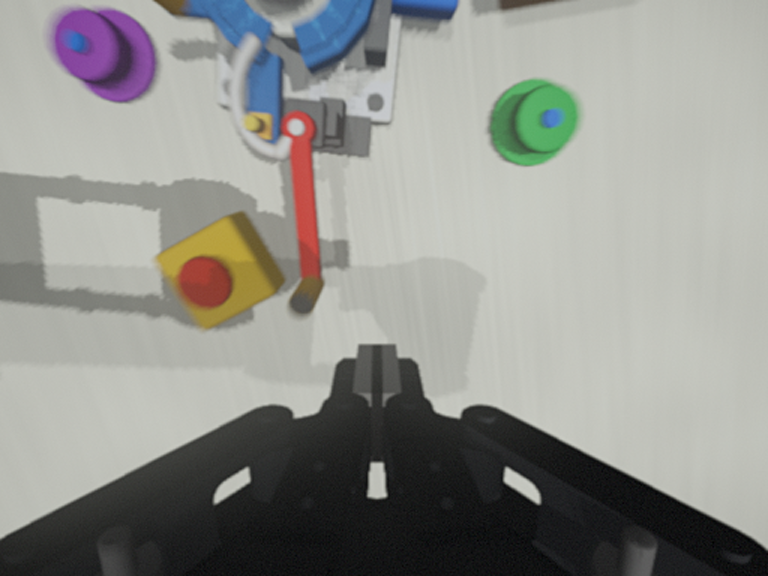

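View pics/s13.png

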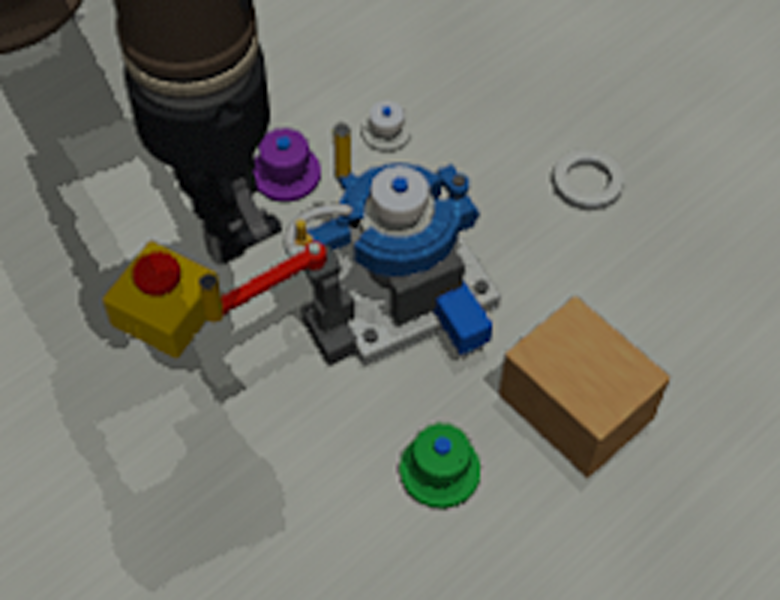

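```bash
python3 -c "
from cell import *
print(get_obs()['joint_velocities'].round(3)); print(sign_off())"
```

```text
[-0.002  0.048  0.082 -0.001 -0.049  0.002]
the job is handed in; nothing more can be done
None
```

I closed the ring, latched the lever and tightened the clamp to about 13 N by my estimate. I handed the job in at about 17 s; the sign-off gives no verdict.

- **Ring:** I pushed the ring post counter-clockwise with the shut fingers until it stopped firmly. The push rose from 7 to 12 N while the post moved about 0.3 mm. A wrist picture afterwards showed the ring closed round the filter. The filter measured about 3 mm from my estimate of the port centre, which is within my measuring scatter of a few millimetres.
- **Lever:** I then swung the lever clockwise. The push stayed at about 9 N until the hook met the pin, then rose. I stopped about 20 mm of post travel after that rise began.
- **Tightness:** The last readings while moving were 12.6 and 14.5 N, and it held at about 12.4 N. Single readings scatter by about 0.7 N. In slow motion the lever stuck and slipped, so readings swung between about 10.4 and 13.7 N. The 13 N is an estimate from the averages and the travel, not one clean reading.
- **After letting go:** The last pictures show the ring closed, the hook round the pin, the lever where I left it and the fingers clear. The things lying around the port look unmoved. I did not push the lever again to check the tightness.

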